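# Reset the stay of a hotplate guard to its last hole

### The job

The gate of the clear guard round the hotplate is held ajar by a steel stay on a pin. Lift the stay by its red ball off the pin, swing the gate wider, and drop its last hole (the one next to the ball) over the pin so that it lies fully home, then let go. Go gently: feel for the pin rather than forcing the stay on it or it will bend, and leave everything else on the bench where it is.

Things in the scene. Friction and masses are not known exactly. Their poses are not given: they have to be found in the camera images.
- guard: Open-topped clear guard, 270 x 270 mm, rails' top 200 mm above the bench, round a small hotplate. Fixed. Origin: centre of its underside; its x points from the gate side (-x) to the rear wall, y to the gate's hinge side, z up. The wall on its -y side carries the pin.
- pin_mid (a point): Middle of the strip on the guard's -y wall at seat height: guard frame (-85, -122, 206) mm, axes as the guard's. The upright brass pin (8 mm across, 11 mm tall above an 18 mm round seat, tip edge barely eased) is clamped up to 12 mm either way along guard x from here (exact across it), differently each time, and is not measured: find it by feel or eye. It bends if the stay bears on it with over 35 N.
- gate_hinge (a point): Point on the gate's upright hinge line, guard frame (-136, 125, 206) mm.
- gate (a joint): Opening angle of the blue-framed clear gate (256 mm long) on the guard's -x side: 0 shut (running along guard -y from the hinge), growing as its free end swings outward (to guard -x), up to 1.2 rad. Friction hinge, about 0.25 N m: it stays where it is left. About 0.06 at the start, 0.33 to 0.46 with the last hole on the pin.
- stay (a joint): Lift angle of the stay about a level axis at its pivot: 0 level (home on the seat), growing as the ball end rises, up to 1 rad; it drops under its own weight, to -0.02 at the lowest. The stay also turns freely sideways about the upright axis through the same pivot.
- stay_pivot (a point): Pivot of the stay on top of the gate, 245 mm from the gate's hinge line, on the stay's underside, 206 mm above the bench. Axes as the stay's: x along the stay towards the ball, z up.
- stay_slot (a point): Centre of the stay's slot (36.5 mm long, 10.5 wide) on the underside, 65 mm from the pivot; the pin stands in it at the start. The stay is a flat steel bar 24 mm wide, 5 mm thick, reaching 200 mm from its pivot, about 120 g, with a round hole 105 mm from the pivot and the last one at 145 mm.
- stay_last_hole (a point): Centre of the last hole (round, 10.3 mm, through), the one nearest the ball, on the stay's underside, 145 mm from the pivot. Axes as the stay's.
- stay_ball (a point): Centre of the red ball grip, 24 mm across, on a thin neck at the end of the stay: 185 mm from the pivot along the stay and 30 mm above its underside; 236 mm above the bench while the stay is home. Axes as the stay's. The ball turns easily between finger pads.
- beaker: Bystander: white open beaker, 56 mm across and 58 mm tall, standing on the hotplate inside the guard. Origin at its underside. Leave alone.
- reagent: Bystander: amber bottle, 64 mm across, 150 mm tall, with a black cap. Origin at its underside. Leave alone.
- jar: Bystander: white jar, 70 mm across, 90 mm tall, with a blue cap. Origin at its underside. Leave alone.
- carton: Bystander: brown carton 80 x 80 x 120 mm. Origin at its underside. Leave alone.
- spatula: Bystander: spatula 180 mm long, lying flat. Origin at its underside. Leave alone.
- dish: Bystander: white ceramic dish 90 mm across, 30 mm tall. Origin at its underside. Leave alone.

How it is judged:
By the outcome, as a careful person would: the job done as asked, in the order asked, and still so for the second after the job is handed in, with the robot touching nothing.
It also fails if it takes over 61 s, if anything falls off the work surface, if the arm or the gripper's body presses on something with over 40 N, if the wrist force passes 120 N, or if a joint passes its speed limit or range.

### The arm

A 6-joint arm with a two-finger parallel gripper is mounted at the origin on the work surface. World frame = base frame: x ahead of the robot, y to its left, z up, the work surface at z = 0. Lengths are in m, angles in rad, forces in N, time in s.
With the tool pointing down it reaches from about 0.35 to 0.975 m from the base axis. Payload 4.9 kg.
Tool frame: the origin (TCP) lies midway between the tips of the shut fingers; the grasp point (between the pads) lies 19 mm behind it; z points along the fingers, y is the direction in which the jaws open and shut (so a half turn about z gives the same grasp; the last joint's range is limited). The gripper opens to 85 mm and grips with 20 to 120 N. Pads are 22 mm wide; open, the fingers measure 114 mm over their backs; the gripper's body (76 mm by 85 mm) begins 54 mm behind the grasp point. The pads swing forward as they close: fully open they stand 13 mm farther back than shut.
Start: joints at [1.066, 0.053, 1.613, -0, 1.476, -0.119], TCP at [0.235, 0.579, 0.231] pointing down, gripper open.
Joint ranges: [-3.01, 3.01], [-1.01, 2.22], [0.06, 2.58], [-1.02, 4.17], [0.09, 2.62], [-3.14, 3.14]. Speed limits (rad/s): [2.57, 2.57, 3.14, 3.14, 3.14, 3.14].

### API

Orientations are given as a rotation vector (axis times angle).
In Python, from station import ctrl gives the robot as it stands.
- The arm moves only by the tool jog_arm, never from a script. Its argument "steps" is a list of rows, each an object of numbers: "dx", "dy", "dz": the shift along the world's x, y, z in units of 60 mm (1.0 is 60 mm); "twist": the turn about the world's z in units of 10 degrees (1.0 is 10 degrees). A call has 1 to 5 rows; each row is the pose to reach, as a shift and turn from the pose measured when the call began; what a row does not reach only later rows make up. A row lasts 1/8 s, in which the tool goes at most 62.5 mm and 10.7 degrees, less where a joint would pass 70% of its speed; a pose out of reach is approached as far as the arm can. A call with a gripper value outside its range is refused whole. "gripper" is the closure in counts, from 0 (fully open) to 255 (shut), set as the call begins (left out, the last holds). The fingers move at their own pace and stop on an object; "newtons" is the grip in N (left out, the last holds). Time passes only in rows, so rows that repeat a pose let the fingers close. It gives the time, the measured TCP pose, the force and the opening at its end, in the units of the state.
- ctrl.get_obs(): the state, without advancing time (a new reading comes with each control period).
- ctrl.get_image(name): name is "scene" or "top" or "wrist"; returns a dict with "frame" (400x640x3 uint8, red, green, blue), "range_z" (400x640 float32, m along the optical axis (not along the pixel's ray), 0 where there is no reading), "fx", "fy", "cx", "cy" (pixels), "D" ([k1, k2, p1, p2, k3] as OpenCV has them; the pictures are not rectified), "extrinsics" (4x4, takes a point from camera to world coordinates). Camera axes: x right, y down, z forward; pixel columns grow to the right and rows downward; lengths in m; the calibration is good to about 2 mm. A picture is of the moment at which its call begins.
- ctrl.finish_job(): hands the job in, once; it reports no verdict.
The state is a dict: "t": time; "q": joint angles; "dq": joint speeds; "effort": joint torques, N m; "tool_pos": TCP position; "tool_rot": TCP orientation; "contact_force": force on the tool from outside, world axes, zero at the start; "wrist_torque": the same for the moment, N m; "opening": finger opening in m.
Only numpy, scipy, OpenCV 4.12 (cv2) and the standard library are available. Lean on these libraries where they do the work, as an engineer would, in place of code of your own. Each camera call takes 0.05 s, during which the arm holds its last target.

## Working session

There is one attempt and no reset: what is moved stays moved. The work goes in short steps, Python scripts to look and compute and a tool call to move; the robot and the scene stay as the last step left them, time stands still between calls to the robot, and variables do not carry over. Pictures are saved under pics/ and viewed, and the job is handed in when it is done.

Besides the shell and the picture viewer there is one more tool, called after "Call:" as name(argument=value, ...), one argument or row to a line, values as JSON. jog_arm: Moves the arm, as the interface text tells. Its arguments: {"type":"object","properties":{"steps":{"type":"array"},"gripper":{"type":"number"},"newtons":{"type":"number"}},"required":["steps"]}

```bash
ls; mkdir -p pics; cat > h.py <<'E'
import numpy as np, cv2
from station import ctrl
def grab(n,tag):
    im=ctrl.get_image(n); np.savez(f'pics/{tag}.npz',**{k:np.asarray(v) for k,v in im.items()})
    cv2.imwrite(f'pics/{tag}.png',im['frame'][:,:,::-1]); return im
def ray(im,u,v):
    K=np.array([[im['fx'],0,im['cx']],[0,im['fy'],im['cy']],[0,0,1]],float)
    p=cv2.undistortPoints(np.array([[[u,v]]],float),K,np.array(im['D'],float))[0,0]
    T=np.array(im['extrinsics']); d=T[:3,:3]@np.array([p[0],p[1],1.]); return T[:3,3],d
def onz(im,u,v,z):
    o,d=ray(im,u,v); return o+d*(z-o[2])/d[2]
def proj(im,P):
    K=np.array([[im['fx'],0,im['cx']],[0,im['fy'],im['cy']],[0,0,1]],float)
    T=np.linalg.inv(np.array(im['extrinsics'])); r,_=cv2.Rodrigues(T[:3,:3])
    return cv2.projectPoints(np.array(P,float).reshape(-1,3),r,T[:3,3],K,np.array(im['D'],float))[0][:,0]
def load(tag):
    return dict(np.load(f'pics/{tag}.npz'))
E
python3 - <<'E'
from h import *
o=ctrl.get_obs(); print(o)
for n in ['scene','top','wrist']:
    im=grab(n,n+'0'); print(n,im['fx'],im['extrinsics'])
E
```

```text
pics
{'t': 0.0, 'q': array([ 1.06597519e+00,  5.33758015e-02,  1.61430558e+00,  3.43650317e-05,
        1.47598086e+00, -1.18986570e-01]), 'dq': array([ 1.08815999e-03, -7.98832106e-04, -1.34237280e-03, -6.74645846e-04,
        6.54188245e-05, -1.23799494e-03]), 'effort': array([-1.28703359e-03, -3.93697321e+01, -3.70162833e+01, -3.27563002e-04,
        7.17864779e-03,  2.07485527e-06]), 'tool_pos': array([0.23488787, 0.5785118 , 0.23004435]), 'tool_rot': array([-6.02191947e-01, -3.08265555e+00,  3.07689776e-03]), 'contact_force': array([-0.44650037, -0.08534289,  0.75754676]), 'wrist_torque': array([ 0.0087506 , -0.03186621, -0.02779176]), 'opening': 0.08529955146917419}
scene 505.1543689586751 [[ 0.87395197  0.38371699 -0.29827708  0.8820284 ]
 [ 0.48600396 -0.69358576  0.53173202 -0.68763789]
 [-0.00284613 -0.60967209 -0.79264862  1.22415621]
 [ 0.          0.          0.          1.        ]]
top 403.15135212966896 [[ 0.02858549 -0.98471378  0.17181864  0.29073565]
 [-0.99958585 -0.02758964  0.00818164  0.03374973]
 [-0.00331616 -0.17198136 -0.98509462  1.44663908]
 [ 0.          0.          0.          1.        ]]
wrist 317.5367266855183 [[ 0.37491346  0.89054854  0.25761053  0.17040574]
 [ 0.92705478 -0.35922997 -0.10734648  0.60490137]
 [-0.00305583  0.27906472 -0.96026744  0.373142  ]
 [ 0.          0.          0.          1.        ]]
```

View pics/scene0.png

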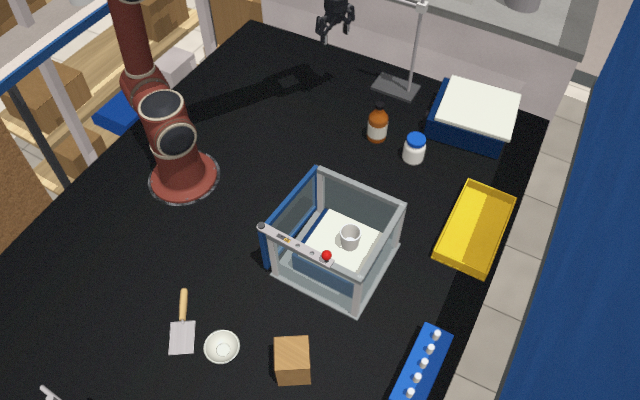

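View pics/top0.png

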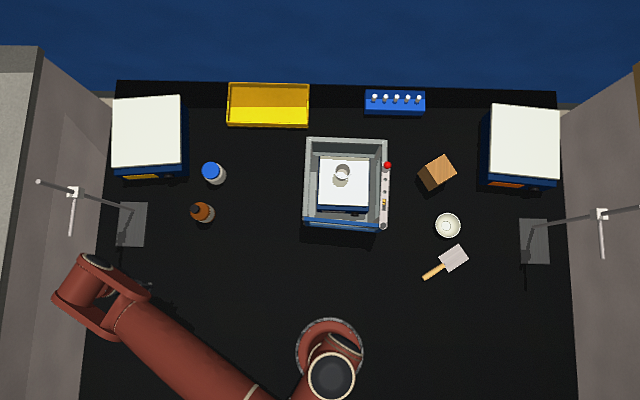

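View pics/wrist0.png

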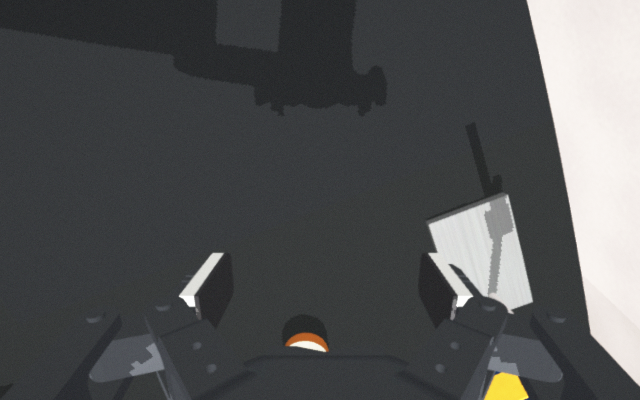

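The scene view shows the red ball at about (326,256) and the stay running from its pivot at about (263,227). The top view shows the ball at (388,166) and the pivot at (383,226). Next I'll zoom in and measure.

```bash
python3 - <<'E'
from h import *
s=load('scene0');t=load('top0')
cv2.imwrite('pics/s0z.png',cv2.resize(s['frame'][150:320,230:420,::-1],None,fx=4,fy=3.5*4/3.5*.85,interpolation=cv2.INTER_CUBIC)[:600,:800])
cv2.imwrite('pics/t0z.png',cv2.resize(t['frame'][130:245,295:405,::-1],None,fx=5,fy=5,interpolation=cv2.INTER_CUBIC))
rs=[]
for im in (s,t):
    f=im['frame'].astype(int); m=((f[...,0]>130)&(f[...,1]<70)&(f[...,2]<70)).astype(np.uint8)
    n,l,st,c=cv2.connectedComponentsWithStats(m); 
    for i in range(1,n):
        if st[i,4]>8: print(i,st[i],c[i],onz(im,*c[i],0.236))
E
```

```text
2 [322 251   9   9  67] [325.88059701 255.        ] [ 0.60297312 -0.16150149  0.236     ]
1 [384 161   7   7  39] [387.         164.41025641] [ 0.60528625 -0.16083075  0.236     ]
11 [ 82 260  44  34 272] [104.61397059 277.64338235] [0.23666252 0.67540389 0.236     ]
12 [ 60 269  25  32  88] [ 73.23863636 283.88636364] [0.21536371 0.76767673 0.236     ]
14 [ 79 274   9  12  14] [ 82.78571429 279.92857143] [0.2278229  0.74033705 0.236     ]
21 [ 57 297  45  38 124] [ 84.27419355 319.7016129 ] [0.11422006 0.72176363 0.236     ]
27 [102 300  19  23  43] [112.1627907  308.06976744] [0.15005813 0.64286847 0.236     ]
31 [115 309   7  10  24] [117.41666667 313.16666667] [0.13616434 0.6257072  0.236     ]
34 [ 67 312   7   5  11] [ 70.         313.81818182] [0.12929352 0.76632968 0.236     ]
42 [311 324   7   6  12] [313.91666667 326.16666667] [0.11814712 0.05000785 0.236     ]
50 [299 332  13  36 160] [303.01875 349.2875 ] [0.05328309 0.07926015 0.236     ]
54 [348 332  12  16  54] [353.33333333 338.2962963 ] [ 0.08772474 -0.06441384  0.236     ]
```

View pics/s0z.png

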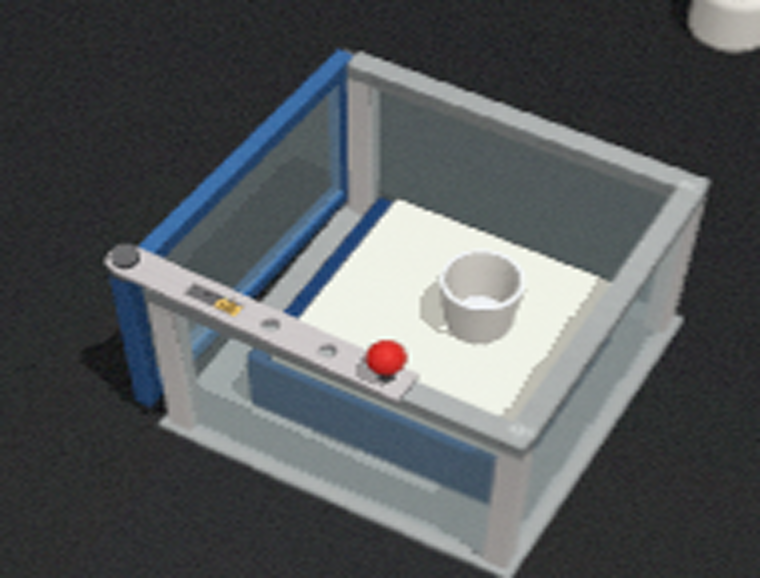

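View pics/t0z.png

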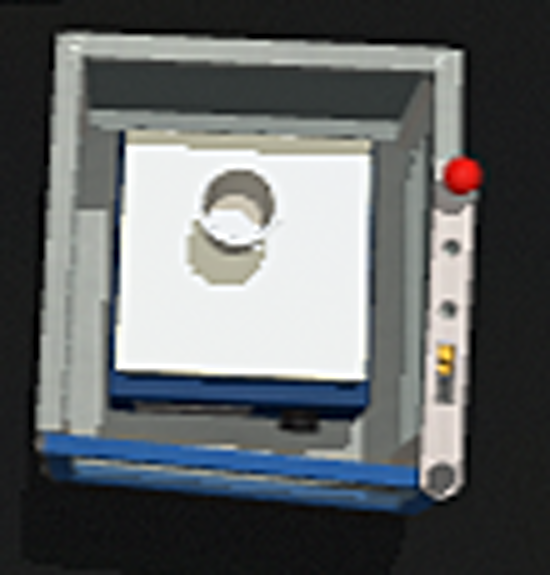

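```bash
python3 - <<'E'
from h import *
s=load('scene0');t=load('top0')
S=lambda u,v:(230+(u+.5)/4-.5,150+(v+.5)/3.4-.5)
T=lambda u,v:(295+(u+.5)/5-.5,130+(v+.5)/5-.5)
for n,a,b,z in [('rear left',(708,180),(58,36),.2),('rear right',(512,446),(463,49),.2),('pivcap',(126,256),(441,477),.212),('hole105',(271,324),(448,309),.211),('hole145',(328,350),(452,247),.211),('pin',(227,307),(445,358),.215),('slot near',(192,290),(443,400),.211)]:
    print(n,onz(s,*S(*a),z).round(4),onz(t,*T(*b),z).round(4))
for n,im in(('s',s),('t',t)):
    f=im['frame'].astype(int); 
    m=((f[...,0]-f[...,2]>70)&(f[...,1]-f[...,2]>40)).astype(np.uint8)
    if n=='s': box=(275,220,305,250)
    else: box=(375,190,392,215)
    ys,xs=np.nonzero(m[box[1]:box[3],box[0]:box[2]]); print(n,list(zip(xs+box[0],ys+box[1])))
    print(onz(im,xs.mean()+box[0],ys.mean()+box[1],.215))
E
```

```text
rear left [0.6988 0.093  0.2   ] [0.699  0.0936 0.2   ]
rear right [ 0.6891 -0.1676  0.2   ] [ 0.6976 -0.1673  0.2   ]
pivcap [ 0.4177 -0.1507  0.212 ] [ 0.4197 -0.1518  0.212 ]
hole105 [ 0.5237 -0.1566  0.211 ] [ 0.5249 -0.1561  0.211 ]
hole145 [ 0.5636 -0.1586  0.211 ] [ 0.5645 -0.1586  0.211 ]
pin [ 0.4952 -0.1593  0.215 ] [ 0.4933 -0.1537  0.215 ]
slot near [ 0.4679 -0.1553  0.211 ] [ 0.4676 -0.1531  0.211 ]
s [(np.int64(285), np.int64(238)), (np.int64(286), np.int64(238)), (np.int64(284), np.int64(239)), (np.int64(285), np.int64(239)), (np.int64(286), np.int64(239)), (np.int64(287), np.int64(239)), (np.int64(288), np.int64(239)), (np.int64(284), np.int64(240)), (np.int64(285), np.int64(240)), (np.int64(286), np.int64(240)), (np.int64(287), np.int64(240)), (np.int64(288), np.int64(240)), (np.int64(289), np.int64(240)), (np.int64(287), np.int64(241)), (np.int64(288), np.int64(241)), (np.int64(289), np.int64(241)), (np.int64(288), np.int64(242))]
[ 0.49537503 -0.15864447  0.215     ]
t [(np.int64(383), np.int64(199)), (np.int64(384), np.int64(199)), (np.int64(385), np.int64(199)), (np.int64(382), np.int64(200)), (np.int64(383), np.int64(200)), (np.int64(384), np.int64(200)), (np.int64(385), np.int64(200)), (np.int64(383), np.int64(201)), (np.int64(384), np.int64(201)), (np.int64(385), np.int64(201)), (np.int64(384), np.int64(202)), (np.int64(382), np.int64(203)), (np.int64(383), np.int64(203)), (np.int64(384), np.int64(203)), (np.int64(383), np.int64(204)), (np.int64(384), np.int64(204))]
[ 0.49331461 -0.15373259  0.215     ]
```

Two-view estimates agree: ball at about (0.604,-0.161) and pivot at about (0.419,-0.151). That makes them 185.6 mm apart, against the 185 mm given. I'll move above the ball and look with the wrist camera.

Call:
jog_arm(
  steps=[
    {"dx":0.2,"dy":-0.4,"dz":0.8,"twist":0.4},
    {"dx":0.6,"dy":-1.2,"dz":1.3,"twist":0.8},
    {"dx":1.05,"dy":-2.1,"dz":1.65,"twist":1.2},
    {"dx":1.5,"dy":-3.0,"dz":1.65,"twist":1.6},
    {"dx":1.95,"dy":-3.9,"dz":1.65,"twist":1.6},
  ],
  gripper=0,
)

```text
t: 0.78
tool_pos: [0.3524, 0.3429, 0.3296]
tool_rot: [0.166, 3.137, -0.002]
contact_force: [0.6, -0.4, 0.3]
opening: 0.0854
```

Call:
jog_arm(
  steps=[
    {"dx":0.45,"dy":-0.9},
    {"dx":0.9,"dy":-1.8},
    {"dx":1.35,"dy":-2.7},
    {"dx":1.8,"dy":-3.6},
    {"dx":2.25,"dy":-4.5},
  ],
)

```text
validation failed for argument at $.st...
```

Call:
jog_arm(
  steps=[
    {"dx":0.45,"dy":-0.9,"dz":0,"twist":0},
    {"dx":0.9,"dy":-1.8,"dz":0,"twist":0},
    {"dx":1.35,"dy":-2.7,"dz":0,"twist":0},
    {"dx":1.8,"dy":-3.6,"dz":0,"twist":0},
    {"dx":2.25,"dy":-4.5,"dz":0,"twist":0},
  ],
)

```text
t: 1.4
tool_pos: [0.4879, 0.071, 0.3294]
tool_rot: [0.166, 3.136, -0.001]
contact_force: [1.1, 0.1, 0.2]
opening: 0.0853
```

Call:
jog_arm(
  steps=[
    {"dx":0.45,"dy":-0.9,"dz":0,"twist":0},
    {"dx":0.9,"dy":-1.8,"dz":0,"twist":0},
    {"dx":1.35,"dy":-2.7,"dz":0,"twist":0},
    {"dx":1.7,"dy":-3.5,"dz":0,"twist":0},
    {"dx":1.93,"dy":-3.87,"dz":0,"twist":0},
  ],
)

```text
t: 2.02
tool_pos: [0.6039, -0.1639, 0.3283]
tool_rot: [-0.17, -3.136, 0.001]
contact_force: [-1.1, 0.2, -0.4]
opening: 0.0852
```

```bash
python3 - <<'E'
from h import *
print(ctrl.get_obs()['tool_pos'])
im=grab('wrist','w1'); grab('top','t1'); print(im['extrinsics'])
print(ctrl.get_obs()['tool_pos'])
E
```

```text
[ 0.60390787 -0.16386299  0.32834072]
[[ 0.10676381  0.95506827  0.27648886  0.53460824]
 [ 0.99428185 -0.10192155 -0.03186849 -0.15656892]
 [-0.00225641  0.27831025 -0.96048858  0.47135279]
 [ 0.          0.          0.          1.        ]]
[ 0.60394338 -0.1634979   0.32799563]
```

View pics/w1.png

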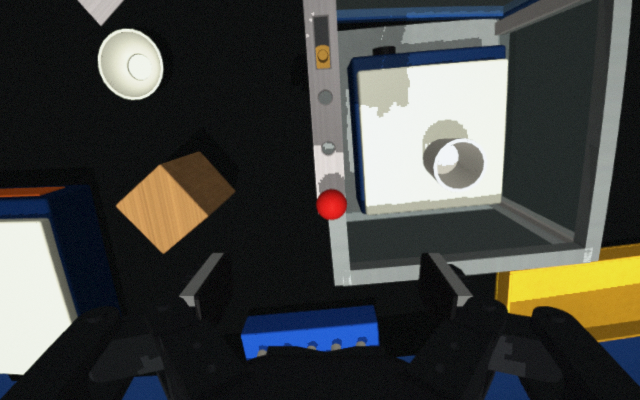

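Wrist view: ball at (331,205), pin at about (322,56), last hole at (327,148). The guard's rear corners are near (338,285) and (600,262).

```bash
python3 - <<'E'
from h import *
w=load('w1')
cv2.imwrite('pics/w1z.png',cv2.resize(w['frame'][0:230,295:365,::-1],None,fx=8,fy=8,interpolation=cv2.INTER_CUBIC)[:1840].reshape(1840,560,3)[0:600])
a=cv2.resize(w['frame'][235:295,325:385,::-1],None,fx=6,fy=6,interpolation=cv2.INTER_CUBIC)
b=cv2.resize(w['frame'][235:295,555:625,::-1],None,fx=6,fy=6,interpolation=cv2.INTER_CUBIC)
cv2.imwrite('pics/w1c.png',np.hstack([a,b]))
f=w['frame'].astype(int); m=((f[...,0]>110)&(f[...,1]<70)&(f[...,2]<70)).astype(np.uint8)
n,l,st,c=cv2.connectedComponentsWithStats(m)
for i in range(1,n):
    if st[i,4]>100: print(st[i],c[i],onz(w,*c[i],.236))
E
```

```text
[317 190  30  30 700] [331.22571429 204.36142857] [ 0.60556154 -0.16022199  0.236     ]
[  0 193  40   4 103] [ 19.9223301  194.54368932] [ 0.57070486 -0.41000159  0.236     ]
```

View pics/w1z.png

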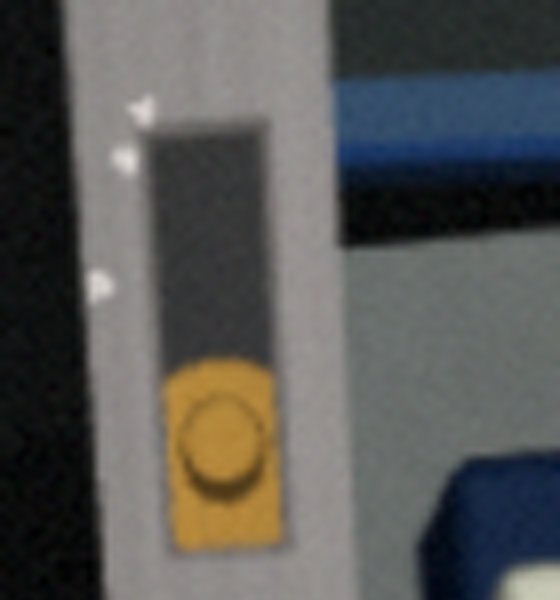

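View pics/w1c.png

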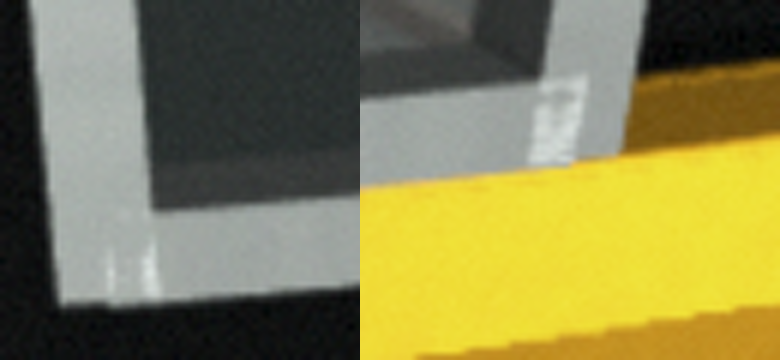

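```bash
python3 - <<'E'
from h import *
w=load('w1')
Z=lambda u,v:(295+(u+.5)/8-.5,(v+.5)/8-.5)
pin=onz(w,*Z(222,438),.217); print('pin',pin)
ball=onz(w,331.2,204.4,.236)
s1=onz(w,*Z(208,130),.211);s2=onz(w,*Z(232,548),.211);print('slot',s1,s2,np.linalg.norm(s2-s1))
h=onz(w,327.4,147.5,.211);print('hole',h, np.linalg.norm((ball-h)[:2]))
rr=onz(w,325+58.5/6-.5,235+305.5/6-.5,.2);rl=onz(w,555+260.5/6-.5,235+155.5/6-.5,.2)
print('rr',rr,'rl',rl,np.linalg.norm(rr-rl))
gy=(rl-rr)[:2];print('yaw from rear',np.arctan2(-gy[0],gy[1]))
sd=(ball-s1)[:2];print('stay ang',np.arctan2(sd[1],sd[0]),np.arctan2(*(s2-s1)[[1,0]]))
E
```

```text
pin [ 0.49483776 -0.15521603  0.217     ]
slot [ 0.46706543 -0.15354862  0.211     ] [ 0.50382744 -0.15530808  0.211     ] 0.036804089373272925
hole [ 0.56462238 -0.15878061  0.211     ] 0.04099423033633815
rr [ 0.69823447 -0.1661855   0.2       ] rl [0.70158036 0.09405745 0.2       ] 0.2602644609594004
yaw from rear -0.012856088948318217
stay ang -0.04830261944535697 -0.04782440207859434
```

Everything agrees with the sizes given:
- The slot measures 36.8 mm (given 36.5 mm).
- Hole to ball is 41 mm (given 40 mm).
- The pin is at guard (-73.5, -121.7), inside its range.
- Hinge to pivot is 244 mm (given 245 mm).

Next I'll descend over the ball.

Call:
jog_arm(
  steps=[
    {"dx":0.02,"dy":0.04,"dz":-0.6,"twist":0},
    {"dx":0.02,"dy":0.05,"dz":-1.2,"twist":0},
    {"dx":0.02,"dy":0.05,"dz":-1.6,"twist":0},
    {"dx":0.02,"dy":0.05,"dz":-1.87,"twist":0},
    {"dx":0.02,"dy":0.05,"dz":-1.87,"twist":0},
  ],
)

```text
t: 2.75
tool_pos: [0.6043, -0.1596, 0.2145]
tool_rot: [-0.17, -3.133, -0.0]
contact_force: [0.5, -0.3, 0.6]
opening: 0.0857
```

```bash
cat >> h.py <<'E'
from scipy.optimize import brentq
H=np.array([.4355,.0923]); PIN=np.array([.4948,-.1554]); YAW=-.013
def piv(th):
    g=np.array([-np.sin(th),-np.cos(th)])*.245; c,s=np.cos(YAW),np.sin(YAW)
    return H+np.array([c*g[0]-s*g[1],s*g[0]+c*g[1]])
def hole(th,psi,phi,r=.145,h=0):
    k=r*np.cos(phi)-h*np.sin(phi); return np.r_[piv(th)+k*np.array([np.cos(psi),np.sin(psi)]), .206+r*np.sin(phi)+h*np.cos(phi)]
def ballat(th,psi,phi): return hole(th,psi,phi,.185,.030)
E
python3 - <<'E'
from h import *
o=ctrl.get_obs();print(o['t'],o['tool_pos'],o['contact_force'])
im=grab('wrist','w2')
th=brentq(lambda t:np.linalg.norm(piv(t)-PIN)-.145,.1,.8);d=PIN-piv(th);psi=np.arctan2(d[1],d[0])
print(th,psi,piv(.06))
for phi in (0,.04,.076,.1,.15,.2,.25):print(phi,ballat(.06,-.048,phi),ballat(th,psi,phi))
E
```

```text
2.75 [ 0.60433369 -0.15959831  0.21446125] [ 0.45736609 -0.25546605  0.58232091]
0.3395941472657935 -0.1228772158159111 [ 0.41763088 -0.15204749]
0 [ 0.6024178  -0.16092408  0.236     ] [ 0.5344984  -0.16030273  0.236     ]
0.04 [ 0.60107169 -0.16085941  0.24337403] [ 0.5331609  -0.16013755  0.24337403]
0.076 [ 0.59960921 -0.16078916  0.24995987] [ 0.53170778 -0.15995809  0.24995987]
0.1 [ 0.59850308 -0.16073603  0.25431931] [ 0.53060872 -0.15982236  0.25431931]
0.15 [ 0.59586486 -0.16060929  0.26330919] [ 0.52798737 -0.15949862  0.26330919]
0.2 [ 0.59278115 -0.16046116  0.27215582] [ 0.52492338 -0.15912022  0.27215582]
0.25 [ 0.58925965 -0.160292    0.28083711] [ 0.52142441 -0.1586881   0.28083711]
```

View pics/w2.png

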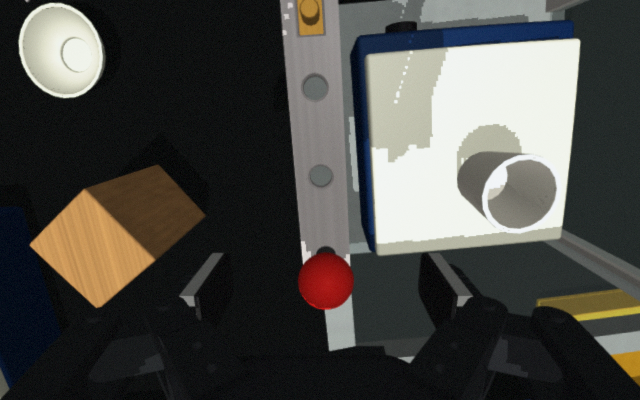

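Wrist view: the ball at (326,281) sits centred between the pads, which show at about (205,285) and (445,285). I'll close gently.

Call:
jog_arm(
  steps=[
    {"dx":0.01,"dy":-0.01,"dz":0.03,"twist":0},
    {"dx":0.01,"dy":-0.01,"dz":0.03,"twist":0},
    {"dx":0.01,"dy":-0.01,"dz":0.03,"twist":0},
    {"dx":0.01,"dy":-0.01,"dz":0.03,"twist":0},
    {"dx":0.01,"dy":-0.01,"dz":0.03,"twist":0},
  ],
  gripper=255,
  newtons=30,
)

```text
t: 3.42
tool_pos: [0.6059, -0.1608, 0.2184]
tool_rot: [-0.17, -3.137, 0.001]
contact_force: [0.2, 1.1, 2.6]
opening: 0.0219
```

```bash
python3 - <<'E'
from h import *
o=ctrl.get_obs();print(o['t'],o['tool_pos'],o['contact_force'],o['opening'])
im=grab('wrist','w3')
E
```

```text
3.425 [ 0.60594197 -0.16080075  0.21838846] [0.18009127 1.08419336 2.58590408] 0.021899118751960156
```

View pics/w3.png

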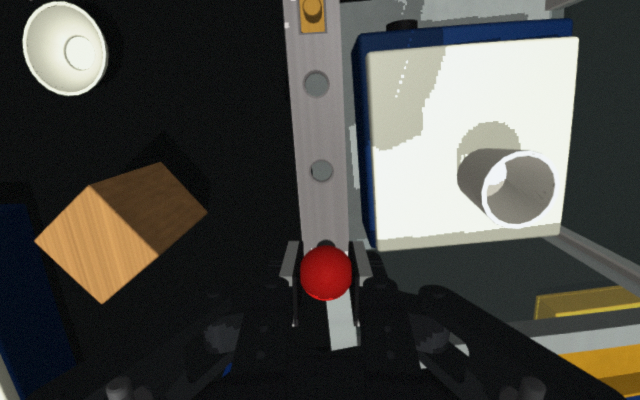

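Gripped: the ball is held between the pads at (326,273) with a 21.9 mm opening. Now I'll lift along the arc to about 0.2 rad.

Call:
jog_arm(
  steps=[
    {"dx":-0.02,"dy":0,"dz":0.12,"twist":0},
    {"dx":-0.05,"dy":0,"dz":0.24,"twist":0},
    {"dx":-0.08,"dy":0,"dz":0.36,"twist":0},
    {"dx":-0.12,"dy":0,"dz":0.5,"twist":0},
    {"dx":-0.16,"dy":0,"dz":0.6,"twist":0},
  ],
)

```text
t: 4.1
tool_pos: [0.5962, -0.1608, 0.255]
tool_rot: [0.17, 3.137, -0.002]
contact_force: [-1.1, -0.2, -1.0]
opening: 0.0219
```

```bash
python3 - <<'E'
from h import *
o=ctrl.get_obs();print(o['t'],o['tool_pos'],o['contact_force'],o['opening'])
im=grab('wrist','w4')
E
```

```text
4.1 [ 0.59620547 -0.16082221  0.25503641] [-1.05710283 -0.17060986 -1.02298766] 0.021948925120799052
```

View pics/w4.png

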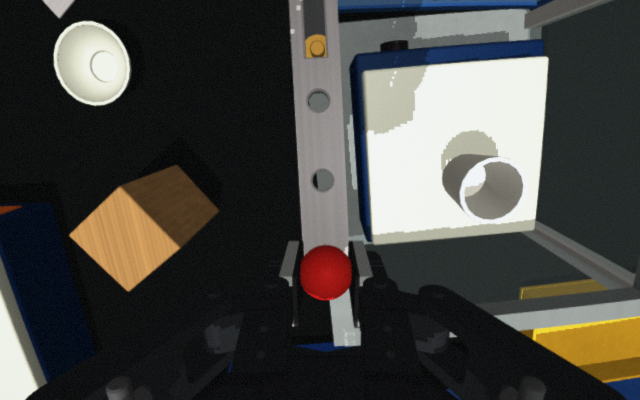

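The stay is at about 0.2 rad with the pin still visible under the slot end at (316,46). Now I'll swing the gate wider.

Call:
jog_arm(
  steps=[
    {"dx":-0.2,"dy":0,"dz":0,"twist":-0.1},
    {"dx":-0.5,"dy":0,"dz":0,"twist":-0.2},
    {"dx":-0.8,"dy":0.01,"dz":0,"twist":-0.3},
    {"dx":-1.05,"dy":0.02,"dz":0,"twist":-0.4},
    {"dx":-1.18,"dy":0.02,"dz":0,"twist":-0.4},
  ],
)

```text
t: 4.78
tool_pos: [0.5248, -0.1596, 0.2562]
tool_rot: [0.281, 3.127, -0.002]
contact_force: [1.7, 0.7, -1.3]
opening: 0.0218
```

Call:
jog_arm(
  steps=[
    {"dx":0,"dy":0,"dz":0,"twist":0},
  ],
)

```text
t: 4.9
tool_pos: [0.5242, -0.1594, 0.2561]
tool_rot: [0.282, 3.128, -0.001]
contact_force: [-0.9, 0.9, -1.6]
opening: 0.0217
```

```bash
python3 - <<'E'
from h import *
o=ctrl.get_obs();print(o['t'],o['tool_pos'],o['contact_force'],o['opening'])
im=grab('wrist','w5');grab('scene','s5');grab('top','t5')
s=load('s5');cv2.imwrite('pics/s5z.png',cv2.resize(s['frame'][150:320,200:400,::-1],None,fx=4,fy=3.4,interpolation=cv2.INTER_CUBIC))
E
```

```text
4.9 [ 0.52419961 -0.1594359   0.25605042] [-0.86969133  0.87327736 -1.6244678 ] 0.021685854014245585
```

View pics/w5.png

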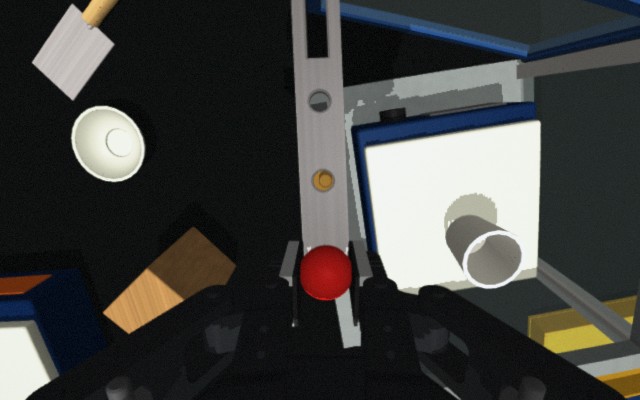

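View pics/s5z.png

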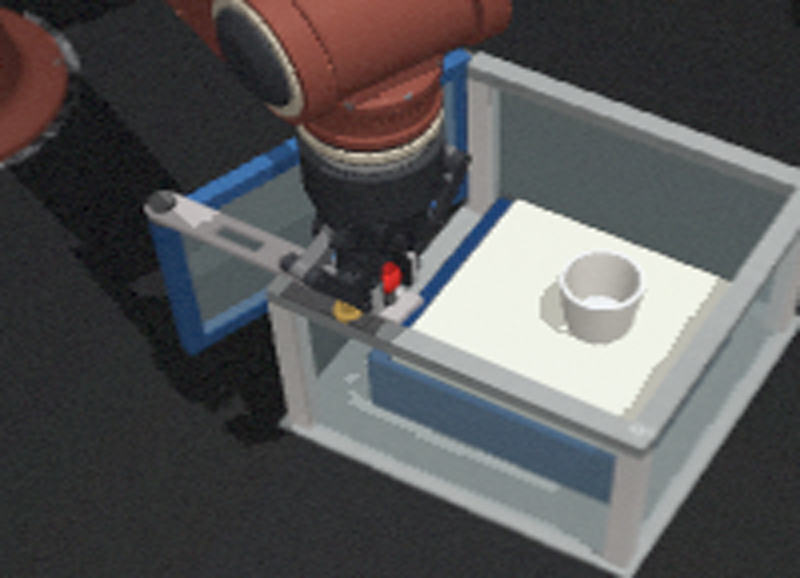

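The gate swung open, and the pin shows through the last hole at about (323,181). I'll measure the offset of pin to hole.

```bash
cat > ms.py <<'E'
import sys
from h import *
tag=sys.argv[1];u0,v0=int(sys.argv[2]),int(sys.argv[3])
w=load(tag)
cv2.imwrite(f'pics/{tag}z.png',cv2.resize(w['frame'][v0:v0+44,u0:u0+50,::-1],None,fx=12,fy=12,interpolation=cv2.INTER_CUBIC))
E
python3 ms.py w5 298 160
```

```text
(no output)
```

View pics/w5z.png

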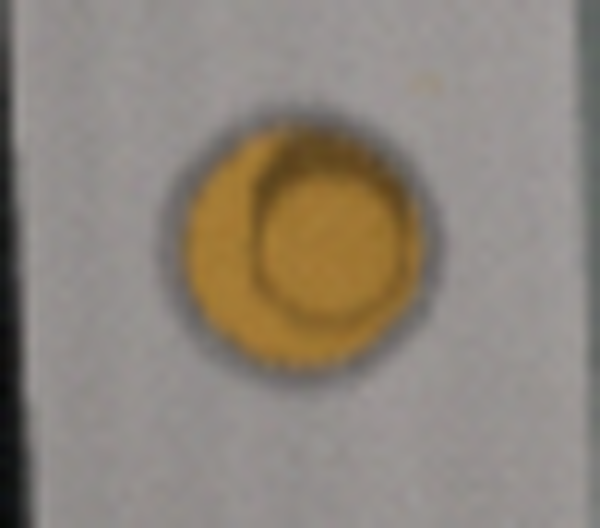

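```bash
cat > land.py <<'E'
import sys
from h import *
# tag, hole top-edge centre px, pin tip centre px (zoom coords), crop origin, tcpz
def land(tag,u0,v0,ht,pt,tz,psi,tcp=None):
    w=load(tag); Z=lambda p:(u0+(p[0]+.5)/12-.5,v0+(p[1]+.5)/12-.5)
    bz=tz+.0176; phi=brentq(lambda f:.185*np.sin(f)+.03*np.cos(f)-(bz-.206),-.1,.6)
    d=np.array([np.cos(psi),np.sin(psi)])
    top=onz(w,*Z(ht),.206+.145*np.sin(phi)+.005*np.cos(phi))[:2]
    und=top+.005*np.sin(phi)*d
    final=und+.145*(1-np.cos(phi))*d
    pin=onz(w,*Z(pt),.217)[:2]
    print('phi',phi,'hole',und.round(4),'landing',final.round(4),'pin',pin.round(4),'err pin-land mm',((pin-final)*1e3).round(2))
E
python3 - <<'E'
from land import *
land('w5',298,160,(302,248),(331,243),.25605,-.123)
w=load('w5')
b=onz(w,326,272,.2736);print('ball',b)
E
```

```text
phi 0.20853484484629786 hole [ 0.4906 -0.1552] landing [ 0.4938 -0.1556] pin [ 0.4948 -0.1548] err pin-land mm [1.05 0.75]
ball [ 0.52346086 -0.15942498  0.2736    ]
```

The predicted landing is off by about (+1.0, +0.75) mm. I'll lower partway with that correction, staying above the tip, then look again.

Call:
jog_arm(
  steps=[
    {"dx":0.03,"dy":0,"dz":-0.1,"twist":0},
    {"dx":0.08,"dy":0,"dz":-0.2,"twist":0},
    {"dx":0.12,"dy":0,"dz":-0.32,"twist":0},
    {"dx":0.12,"dy":0,"dz":-0.32,"twist":0},
  ],
)

```text
t: 5.55
tool_pos: [0.5317, -0.1593, 0.2354]
tool_rot: [-0.28, -3.128, 0.0]
contact_force: [-1.1, -0.3, -0.9]
opening: 0.0218
```

```bash
python3 - <<'E'
from h import *
o=ctrl.get_obs();print(o['t'],o['tool_pos'],o['contact_force'],o['opening'])
im=grab('wrist','w6')
E
python3 ms.py w6 298 150
```

```text
5.55 [ 0.53167335 -0.15928702  0.23542124] [-1.14921848 -0.27754345 -0.86981839] 0.021820588994962455
```

View pics/w6z.png

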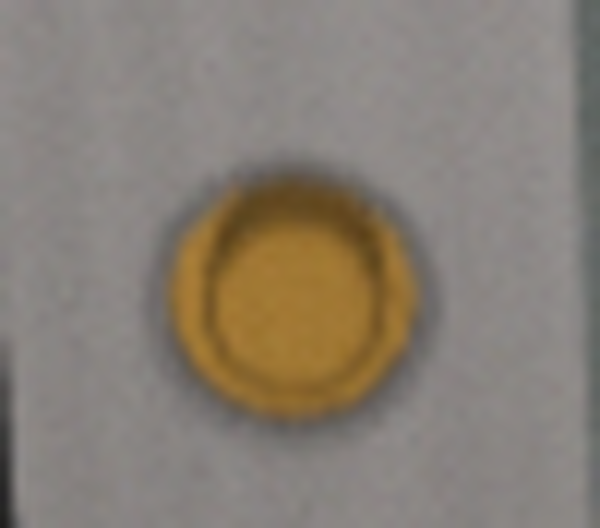

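```bash
python3 - <<'E'
from land import *
land('w6',298,150,(293,298),(295,305),.23542,-.123)
for f in (.09,.07,.05,.03,0): print(f,1e3*(ballat(.34,-.123,f)-ballat(.34,-.123,.0926)))
E
```

```text
phi 0.09283150455726752 hole [ 0.4937 -0.1546] landing [ 0.4943 -0.1547] pin [ 0.495  -0.1549] err pin-land mm [ 0.69 -0.19]
0.09 [ 0.12061126 -0.01491045 -0.47188502]
0.07 [ 1.0076095  -0.12456478 -4.11204184]
0.05 [ 1.82218205 -0.22526555 -7.76934448]
0.03 [  2.5640031   -0.31697249 -11.44233006]
0 [  3.53968451  -0.43759019 -16.97799861]
```

Call:
jog_arm(
  steps=[
    {"dx":0.02,"dy":-0.005,"dz":-0.03,"twist":0},
    {"dx":0.03,"dy":-0.005,"dz":-0.06,"twist":0},
    {"dx":0.035,"dy":-0.006,"dz":-0.09,"twist":0},
    {"dx":0.035,"dy":-0.006,"dz":-0.09,"twist":0},
  ],
)

```text
t: 6.1
tool_pos: [0.5339, -0.1597, 0.2306]
tool_rot: [-0.281, -3.129, 0.001]
contact_force: [0.0, 0.1, 0.1]
opening: 0.0219
```

```bash
python3 - <<'E'
from h import *
o=ctrl.get_obs();print(o['t'],o['tool_pos'],o['contact_force'],o['opening'])
im=grab('wrist','w7')
E
python3 ms.py w7 298 150
```

```text
6.1 [ 0.53390121 -0.15973405  0.23058635] [0.01495054 0.14686219 0.06634187] 0.02191287327347906
```

View pics/w7z.png

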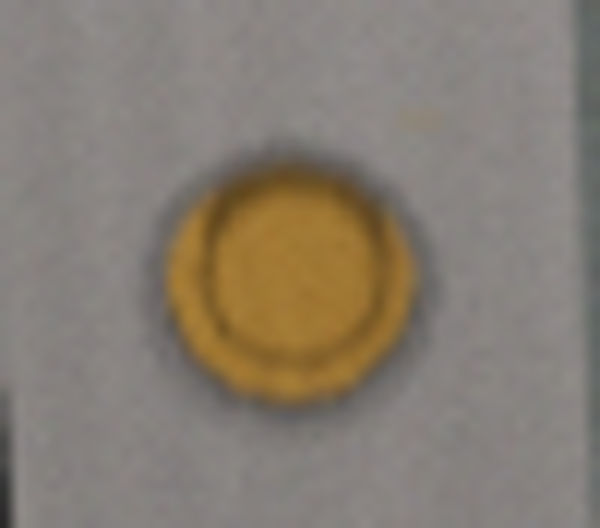

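```bash
python3 - <<'E'
from land import *
land('w7',298,150,(290,282),(297,272),.23058,-.123)
E
```

```text
phi 0.06624192516596102 hole [ 0.4949 -0.155 ] landing [ 0.4952 -0.1551] pin [ 0.4949 -0.1548] err pin-land mm [-0.32  0.27]
```

Centred within 0.4 mm, and there is no contact force. I'll continue down slowly.

Call:
jog_arm(
  steps=[
    {"dx":0.005,"dy":0,"dz":-0.03,"twist":0},
    {"dx":0.01,"dy":0,"dz":-0.06,"twist":0},
    {"dx":0.018,"dy":0,"dz":-0.1,"twist":0},
    {"dx":0.018,"dy":0,"dz":-0.1,"twist":0},
  ],
)

```text
t: 6.65
tool_pos: [0.535, -0.1597, 0.2245]
tool_rot: [-0.281, -3.129, 0.001]
contact_force: [1.1, -1.0, -0.0]
opening: 0.0216
```

```bash
python3 - <<'E'
from h import *
o=ctrl.get_obs();print(o['t'],o['tool_pos'],o['contact_force'],o['opening'])
im=grab('wrist','w8')
E
python3 ms.py w8 298 150
```

```text
6.65 [ 0.53504046 -0.15973089  0.22448323] [ 1.13515034 -1.03860725 -0.01998269] 0.021618423664249247
```

View pics/w8z.png

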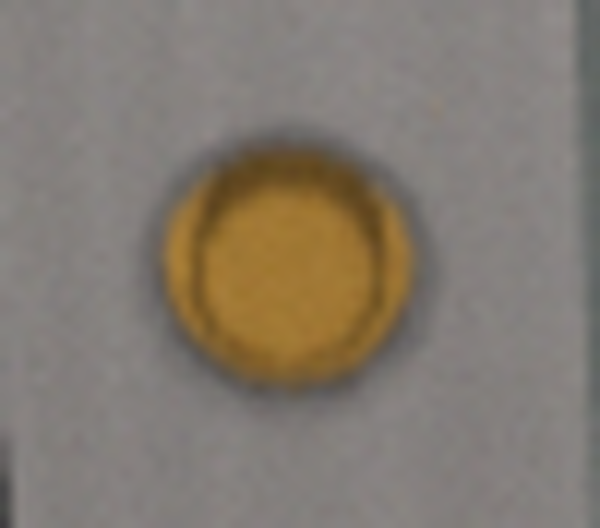

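The pin tip at (289,267) and the hole at (288,266) are concentric, with no vertical load. Now the last 6 mm.

Call:
jog_arm(
  steps=[
    {"dx":0.006,"dy":-0.002,"dz":-0.03,"twist":0},
    {"dx":0.012,"dy":-0.002,"dz":-0.06,"twist":0},
    {"dx":0.018,"dy":-0.003,"dz":-0.09,"twist":0},
    {"dx":0.018,"dy":-0.003,"dz":-0.1,"twist":0},
  ],
)

```text
t: 7.2
tool_pos: [0.5361, -0.1599, 0.2188]
tool_rot: [-0.281, -3.129, 0.001]
contact_force: [-1.0, 0.3, 1.5]
opening: 0.0219
```

```bash
python3 - <<'E'
from h import *
o=ctrl.get_obs();print(o['t'],o['tool_pos'],o['contact_force'],o['opening'])
im=grab('wrist','w9')
E
python3 ms.py w9 298 150
```

```text
7.2 [ 0.53611704 -0.15991979  0.21876084] [-1.01783845  0.2985888   1.49454473] 0.021914136408912193
```

View pics/w9z.png

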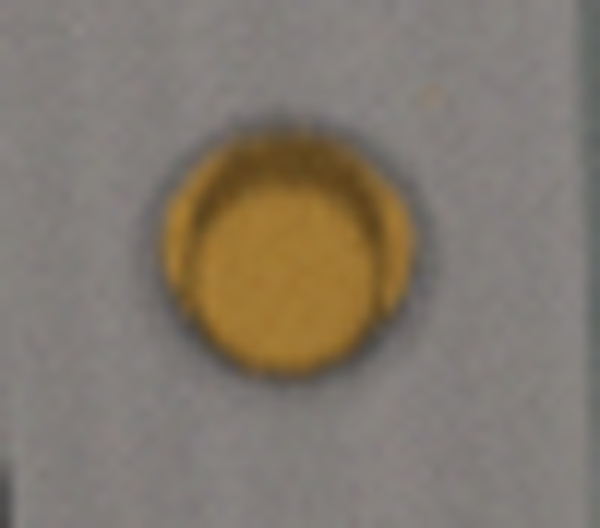

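The pin stands proud through the hole, and the arm is at the home height (0.2188, against 0.2184 when I gripped it). Release.

Call:
jog_arm(
  steps=[
    {"dx":0,"dy":0,"dz":0,"twist":0},
    {"dx":0,"dy":0,"dz":0,"twist":0},
    {"dx":0,"dy":0,"dz":0,"twist":0},
    {"dx":0,"dy":0,"dz":0,"twist":0},
    {"dx":0,"dy":0,"dz":0,"twist":0},
  ],
  gripper=0,
)

```text
t: 7.88
tool_pos: [0.5361, -0.1599, 0.2188]
tool_rot: [-0.281, -3.129, 0.001]
contact_force: [0.2, 0.2, 0.1]
opening: 0.0852
```

```bash
python3 - <<'E'
from h import *
o=ctrl.get_obs();print(o['t'],o['tool_pos'],o['contact_force'],o['opening'])
im=grab('wrist','w10')
E
```

```text
7.875 [ 0.53610137 -0.15990729  0.21878711] [0.23959347 0.2117088  0.07308137] 0.08524598917941967
```

View pics/w10.png

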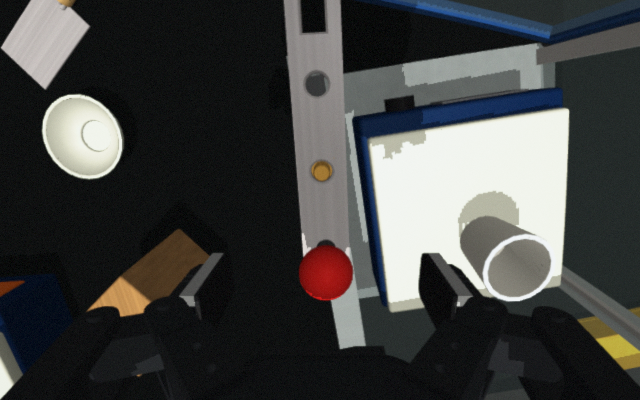

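The gripper is open and clear of the ball at (326,273), and the pin stands in the last hole at (321,170). I'll go straight up.

Call:
jog_arm(
  steps=[
    {"dx":0,"dy":0,"dz":0.3,"twist":0},
    {"dx":0,"dy":0,"dz":0.8,"twist":0},
    {"dx":0,"dy":0,"dz":1.4,"twist":0},
    {"dx":0,"dy":0,"dz":1.9,"twist":0},
    {"dx":0,"dy":0,"dz":1.9,"twist":0},
  ],
)

```text
t: 8.55
tool_pos: [0.5375, -0.1605, 0.3379]
tool_rot: [0.28, 3.122, -0.005]
contact_force: [0.2, -1.1, 0.1]
opening: 0.0852
```

Call:
jog_arm(
  steps=[
    {"dx":0,"dy":0.8,"dz":0.1,"twist":0},
    {"dx":0,"dy":1.7,"dz":0.2,"twist":0},
    {"dx":0,"dy":2.6,"dz":0.2,"twist":0},
    {"dx":0,"dy":3.0,"dz":0.2,"twist":0},
    {"dx":0,"dy":3.0,"dz":0.2,"twist":0},
  ],
)

```text
t: 9.18
tool_pos: [0.537, 0.0209, 0.3489]
tool_rot: [0.275, 3.124, -0.005]
contact_force: [-0.0, 0.2, -0.3]
opening: 0.0854
```

```bash
python3 - <<'E'
from h import *
o=ctrl.get_obs();print(o['t'],o['tool_pos'],o['contact_force'],o['opening'])
s=grab('scene','s11');t=grab('top','t11');grab('wrist','w11')
cv2.imwrite('pics/s11z.png',cv2.resize(s['frame'][150:320,200:400,::-1],None,fx=4,fy=3.4,interpolation=cv2.INTER_CUBIC))
rs=[]
for im in (s,t):
    f=im['frame'].astype(int); m=((f[...,0]>130)&(f[...,1]<70)&(f[...,2]<70)).astype(np.uint8)
    n,l,st,c=cv2.connectedComponentsWithStats(m)
    for i in range(1,n):
        if 20<st[i,4]<120 and (250<c[i][0]<400) and c[i][1]<290: print(st[i],c[i],onz(im,*c[i],.236)); rs.append(ray(im,*c[i]))
if len(rs)==2:
    (o1,d1),(o2,d2)=rs; A=np.stack([d1,-d2],1); k=np.linalg.lstsq(A,o2-o1,rcond=None)[0]; print('tri',o1+d1*k[0],o2+d2*k[1])
E
```

```text
9.175 [0.5369846  0.02094925 0.34894388] [-0.04695565  0.19093752 -0.28916752] 0.0854499575348743
[295 238  10   9  72] [299.63888889 242.08333333] [ 0.53316954 -0.160415    0.236     ]
[315 130  36   7  99] [331.75757576 133.68686869] [0.69957049 0.01214595 0.236     ]
[354 133   6   8  22] [357.13636364 135.77272727] [ 0.6949692  -0.06742579  0.236     ]
[313 150  35   7  66] [330.65151515 152.25757576] [0.63925536 0.01417419 0.236     ]
[384 184   7   7  40] [387.05  186.825] [ 0.53467391 -0.16095692  0.236     ]
[306 197  11  14  44] [310.95454545 203.54545455] [0.47641899 0.07012899 0.236     ]
[331 201  10  13  44] [335.15909091 207.20454545] [ 0.46725895 -0.00361813  0.236     ]
[307 213  10   8  38] [310.73684211 215.92105263] [0.43858415 0.06956274 0.236     ]
```

View pics/s11.png

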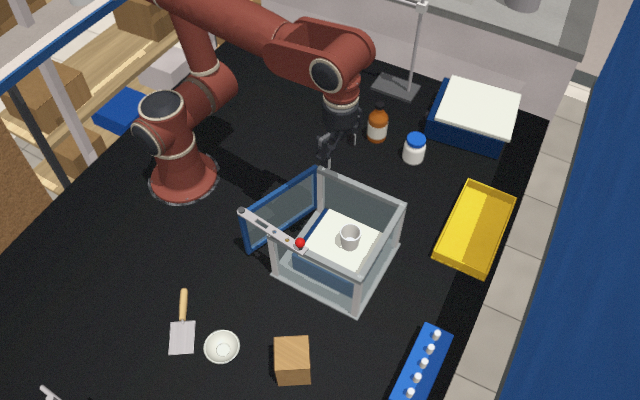

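View pics/s11z.png

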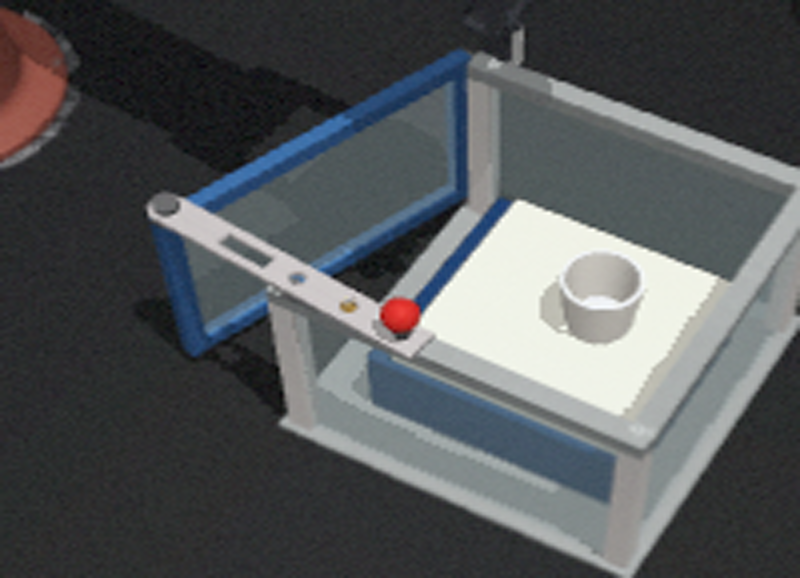

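```bash
python3 - <<'E'
from h import *
def tri(a,b,pa,pb):
    o1,d1=ray(load(a),*pa);o2,d2=ray(load(b),*pb);k=np.linalg.lstsq(np.stack([d1,-d2],1),o2-o1,rcond=None)[0];return (o1+d1*k[0]+o2+d2*k[1])/2
print(tri('scene0','top0',(325.88,255),(387,164.41)),tri('s11','t11',(299.64,242.08),(387.05,186.825)))
a,b=load('top0')['frame'].astype(int),load('t11')['frame'].astype(int)
a2,b2=load('scene0')['frame'].astype(int),load('s11')['frame'].astype(int)
for n,(x,y,X,Y) in dict(carton=(275,330,315,388),dish=(200,325,242,365),spat=(165,285,200,358),jar=(402,130,428,166),reagent=(365,105,389,145),beaker=(338,222,362,250)).items():
    print(n,np.abs(a2-b2)[y:Y,x:X].mean().round(1))
print(ctrl.get_obs()['dq'].round(4), ctrl.finish_job())
E
```

```text
[ 0.60410979 -0.16132308  0.23706065] [ 0.53403164 -0.16096257  0.23755293]
carton 1.9
dish 1.8
spat 2.3
jar 2.2
reagent 2.6
beaker 1.1
the job is handed in; nothing more can be done
[-0.0134 -0.0007 -0.0034  0.0037 -0.0016 -0.0003] None
```

I lifted the stay by its ball off the pin and swung the gate from about 0.05 to about 0.34 rad. I then lowered the last hole over the pin and let go, backed clear and handed the job in at about 9.3 s.

**How it went on:** I checked hole against pin in the wrist camera at each stage of the lowering. The measured contact force was never above about 2 N in any reading.

**Last checks:**
- **Pin and hole:** the pin shows through the last hole in the pictures taken after release.
- **Stay home:** the ball triangulates to 237.6 mm high, against 237.1 mm when it was home at the start and 236 mm as given. That is within the camera error.
- **Position:** the ball is within about 2 mm of where it should be with the last hole on the pin.
- **Bystanders:** the carton, dish, spatula, jar, reagent and beaker look unchanged between the first and last pictures.

No check failed. The scene and top cameras disagreed by 1 to 2 mm on the ball, as they did at the start.

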